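# Sort salvaged laptop parts into a drawer and a battery tub

## Robot

A 6-joint arm with a two-finger parallel gripper is mounted at the origin on the work surface. World frame = base frame: x ahead of the robot, y to its left, z up, the work surface at z = 0. Lengths are in m, angles in rad, forces in N, time in s.
With the tool pointing down it reaches from about 0.3 to 0.875 m from the base axis. Payload 4.2 kg.
Tool frame: the origin (TCP) lies midway between the tips of the shut fingers; the grasp point (between the pads) lies 19 mm behind it; z points along the fingers, y is the line along which they close (so a half turn about z gives the same grasp; the last joint's range is limited). The gripper opens to 85 mm and grips with 20 to 120 N. Pads are 22 mm wide; open, the fingers measure 114 mm over their backs; the gripper's body (76 mm by 85 mm) begins 54 mm behind the grasp point. The pads swing forward as they close: fully open they stand 13 mm farther back than shut.
Start: joints at [-1.308, 0.32, 1.565, -0, 1.257, -0.02], TCP at [0.16, -0.552, 0.231] pointing down, gripper open.
Joint ranges: [-3.11, 3.11], [-0.84, 2.01], [0.21, 2.61], [-1.34, 4.49], [0.05, 2.63], [-2.56, 2.56]. Speed limits (rad/s): [2.57, 2.57, 3.14, 3.14, 3.14, 3.14].

## Interface

Orientations are given as [roll, pitch, yaw] about the fixed x, y, z axes, in that order (R = Rz(yaw) Ry(pitch) Rx(roll)).
In Python, from bench import robot, hand, capture, look_for, silhouettes, landmark_of gives the robot as it stands. Calls block until the motion is done:
- robot.movep(position, orientation): joint-space move of the TCP to a pose.
- robot.movel(position, ori=None, max_speed=0.15, force_limit=None): straight line of the TCP; ori=None keeps the orientation; max_speed is the mean speed in m/s. With force_limit (N) it stops when the force on the tool has changed by that much, and returns True; else False.
- robot.movej(angles): joint-space move.
- hand.gripper_to(opening, squeeze=None): finger opening in m; squeeze is the grip in N (None keeps the last); returns when the fingers have stopped.
- robot.dwell(seconds).
- robot.solve_ik(position, orientation): joint angles nearest the present ones, or None.
- robot.read_state(): the state.
- capture(name): name is "scene" or "top" or "wrist"; returns a dict with "pixels" (384x512x3 uint8, blue, green, red), "K" (3x3 intrinsics, pixels), "R" (3x3) and "t" (3): a world point X has camera coordinates R X + t. Camera axes: x right, y down, z forward; pixel columns grow to the right and rows downward; lengths in m; the calibration is good to about 2 mm. A picture is of the moment at which its call begins. There is no depth.
A pose or a line that the arm cannot do raises robot.PlanningError and nothing moves.
- robot.job_done(): hands the job in; it is judged then, once.
Trained networks look in a picture, given as the dict that the camera call returned (one of the last four; its "shot" number tells which), for a name from the list of things; names that differ only in an ending like _2 or _b are one class to them, and where a whole thing is asked for, a point or a joint stands for the part that bears it (a point fixed in the world has none). Each returns a list of dicts, best first, with "score" (0 to 1); they miss things now and then, are a little off and sometimes report something else, mostly with a low value. They report only what shows in the picture. A call takes as long as a camera call. They do not tell look-alikes from the thing itself.
- look_for(picture, query): "xy" ([column, row] in pixels, amid what is visible of it).
- silhouettes(picture, query): "pixels" (384x512 bool, what is visible of it) and "xy" ([column, row] in pixels, amid what is visible of it).
- landmark_of(picture, query): "xy" ([column, row] in pixels: a listed point, or the origin of a listed thing).
The state is a dict: "t": time; "joint_pos": joint angles; "joint_velocities": joint speeds; "effort": joint torques, N m; "tool_pos": TCP position; "orientation": TCP orientation; "contact_force": force on the tool from outside, world axes, zero at the start; "ft_torque": the same for the moment, N m; "grip_width": finger opening in m; "grasp_force": force on a finger pad.
Only numpy, scipy, OpenCV 4.12 (cv2) and the standard library are available. Lean on these libraries where they do the work, as an engineer would, in place of code of your own. Each camera call takes 0.05 s, during which the arm holds its last target. There are 200 camera calls.

## Task

Put away the parts salvaged from a scrapped laptop: pull the top drawer of the small cabinet out to its stop, put the finned heat sink flat on its base in the drawer's empty left half, and put the bare battery pack (not the power adapter) in the round steel tub, lowering it to the tub before you let go. Leave the drawer fully open, the tub where it stands and everything else alone.

Things in the scene. Friction and masses are not known exactly. Their poses are not given: they have to be found in the camera images.
- cab_drawer0 (a joint): Top drawer of a low grey two-drawer cabinet (240 deep x 260 wide x 160 mm high, standing on the bench at the robot's right, front towards the robot). Slide travel in m: 0 closed, 0.1656 at its stop; it starts up to 25 mm open. It slides easily (a few N) along the cabinet's own -x.
- cab_drawer1 (a joint): Bottom drawer of the same cabinet, closed (0); leave it shut (under 20 mm).
- cab: The cabinet itself, fixed. Origin: centre of its underside; x points into its back (the drawers slide along -x, the front face is at x = -120 mm), y along its width (to the left seen from the robot), z up; top at 160 mm.
- cab_drawer0_handle (a point): Middle of the top drawer's steel bar handle: a round bar 11 mm thick and 120 mm long along the cabinet's y, level, 35 mm clear (centre) of the drawer front, 38 mm below the cabinet's top (about 122 mm above the bench). It moves with the drawer; axes as the cabinet.
- left_bay (a point): Point on the floor of the top drawer's empty left half (+y), 90 mm above the bench, moving with the drawer; axes as the cabinet. With the drawer fully open, the middle of the uncovered bay: 160 mm long (x), 104 mm wide (y); walls 48 mm high, drawer front 56 mm, 42 mm partition to the right half, which is full (fan and drive boxes, fixed).
- heat_sink: Aluminium finned heat sink, 110 long (x) x 45 wide (y) x 30 mm high, fins upward running along x. Origin: centre of its underside. About 0.2 kg.
- battery: Bare black laptop battery pack, a long flat bar with two rounded cells side by side on top: 130 long (x) x 42 wide (y) x 22 mm high, no label, vertical sides 16 mm high. Origin: centre of its underside. About 0.22 kg.
- tub: Round open steel tub, loose, 180 mm outer diameter at the rim, 164 at the foot, 85 mm high, wall and floor 4 mm (the floor inside is about 156 mm across). Origin: centre of its underside, z up.
- adapter: Black power adapter brick, bystander, 105 x 50 x 30 mm, thicker and shorter than the battery, flat top with a white label, and a cord stub. Origin: centre of its underside, long axis x.
- tray: Shallow rectangular grey tray of odd parts, bystander, 190 (x) x 140 (y) x 35 mm. Origin: centre of its underside.
- driver: Screwdriver lying on the bench, bystander, 180 mm long along its x.
- tape: Roll of clear tape lying flat, bystander, 90 mm outer diameter, 24 mm high. Origin: centre of its underside.
- meter: Grey hand multimeter lying flat, bystander, 160 x 80 x 35 mm (x, y, z). Origin: centre of its underside.
- mug: White mug, bystander, 80 mm diameter, 95 mm high, at the back. Origin: centre of its underside.
Not all that is in view belongs to the job. What is shaped like the battery but orange or purple is not meant. There is more than one size of the heat_sink; the job needs the larger.

How it is judged:
On the way, in this order (a step that is already met when the one before it is completed fails the run):
1. the top drawer is out at its stop (value of joint cab_drawer0 above 0.157 m), for 0.2 s.
2. the heat sink lies flat in the left half of the open drawer (value of joint cab_drawer0 above 0.15 m and x of heat_sink in the frame of left_bay between -0.03 and 0.07 m and y of heat_sink in the frame of left_bay between -0.034 and 0.034 m and z of heat_sink in the frame of left_bay between -0.006 and 0.01 m and angle between heat_sink's own z axis and vertical below 0.2 rad), for 0.2 s.
At the end, for the whole second after the job is handed in: Top drawer within 15 mm of its stop; heat sink at rest in its left half, within 10 mm of the floor, tilted under 0.2 rad; battery at rest in the upright tub (tilt under 0.1 rad), its origin within 50 mm of the tub's axis and under 55 mm above the tub's underside (all of step 2 and horizontal distance between battery and tub below 0.05 m and z of battery in the frame of tub between 0 and 0.055 m and linear speed of each of heat_sink, battery below 0.02 m/s and angle between tub's own z axis and vertical below 0.1 rad); the robot touches nothing.
It fails at once if the battery is let go, touching nothing, with its underside more than 0.20 m above the bench (about 115 mm over the tub's rim) (contact force between battery and anything else below 0.01 N and height (world z) of battery above 0.2 m).
It fails at once if the tub is pushed more than 40 mm (distance of tub from where it was at the start of the episode above 0.04 m).
It fails at once if the bottom drawer is opened (value of joint cab_drawer1 above 0.02 m).
It fails at once if a bystander (adapter, tray, screwdriver, tape, multimeter, mug) is moved more than 30 mm (distance of any of adapter, tray, driver, tape, meter, mug from where it was at the start of the episode above 0.03 m).
It also fails if it takes over 67 s, if anything falls off the work surface, if the arm or the gripper's body presses on something with over 40 N, if the wrist force passes 120 N, or if a joint passes its speed limit or range.

## Working session

There is one attempt and no reset: what is moved stays moved. The work goes in short steps, each a Python script; the robot and the scene stay as the last script left them, time stands still between calls to the robot, and variables do not carry over. Pictures are saved under pics/ and viewed, at most 10 in all, crops included, and the job is handed in when it is done.

```bash
ls; mkdir -p pics; cat > h.py <<'E'
import numpy as np, cv2
from bench import robot, hand, capture, look_for, silhouettes, landmark_of
def onplane(p,uv,z):
    d=p["R"].T@(np.linalg.inv(p["K"])@np.array([uv[0],uv[1],1.])); c=-p["R"].T@p["t"]
    return c+d*(z-c[2])/d[2]
def tri(obs):
    A=[];b=[]
    for p,uv in obs:
        d=p["R"].T@(np.linalg.inv(p["K"])@np.array([uv[0],uv[1],1.])); d/=np.linalg.norm(d)
        c=-p["R"].T@p["t"]; M=np.eye(3)-np.outer(d,d); A.append(M); b.append(M@c)
    A=np.vstack(A);b=np.hstack(b); x=np.linalg.lstsq(A,b,rcond=None)[0]
    return x, np.linalg.norm(A@x-b)
def proj(p,X):
    c=p["R"]@np.asarray(X,float)+p["t"]; u=p["K"]@c; return u[:2]/u[2]
E
python3 - <<'E'
from h import *
np.set_printoptions(precision=3,suppress=True)
s=capture("scene");t=capture("top")
im=np.vstack([s["pixels"],t["pixels"]])
for n,p in (("scene",s),("top",t)):
    cv2.imwrite(f"pics/{n}0.png",cv2.resize(p["pixels"],(800,600),interpolation=cv2.INTER_CUBIC))
    print(n,"cam",-p["R"].T@p["t"])
    for q in ("heat_sink","battery","tub","adapter","cab_drawer0_handle","left_bay","cab"):
        print(q,[(np.round(d["xy"]),round(d["score"],2),onplane(p,d["xy"],0)[:2]) for d in landmark_of(p,q)])
print(robot.read_state()["t"])
E
```

```text
pics
scene cam [ 1.339 -0.48   1.361]
heat_sink [(array([260., 244.]), 0.86, array([ 0.622, -0.094])), (array([270., 189.]), 0.56, array([0.43 , 0.055]))]
battery [(array([296., 124.]), 0.72, array([0.18 , 0.318])), (array([340., 140.]), 0.66, array([0.343, 0.429])), (array([311., 149.]), 0.63, array([0.333, 0.297]))]
tub [(array([315., 222.]), 0.95, array([0.636, 0.124]))]
adapter [(array([302., 172.]), 0.92, array([0.417, 0.205]))]
cab_drawer0_handle [(array([203., 225.]), 0.66, array([ 0.46 , -0.237]))]
left_bay []
cab [(array([200., 290.]), 0.76, array([ 0.683, -0.343]))]
top cam [ 0.365 -0.023  1.218]
heat_sink [(array([230., 222.]), 0.84, array([0.421, 0.078])), (array([284., 157.]), 0.72, array([ 0.621, -0.094])), (array([317., 244.]), 0.61, array([ 0.349, -0.187]))]
battery [(array([160., 246.]), 0.86, array([0.355, 0.296])), (array([148., 303.]), 0.8, array([0.187, 0.329])), (array([115., 250.]), 0.58, array([0.346, 0.432]))]
tub [(array([214., 157.]), 0.69, array([0.629, 0.125]))]
adapter [(array([189., 227.]), 0.81, array([0.412, 0.205])), (array([230., 222.]), 0.23, array([0.421, 0.077]))]
cab_drawer0_handle [(array([344., 172.]), 0.81, array([ 0.567, -0.279]))]
left_bay []
cab [(array([362., 134.]), 0.58, array([ 0.687, -0.343])), (array([275., 214.]), 0.48, array([ 0.445, -0.06 ]))]
0.8
```

View pics/top0.png

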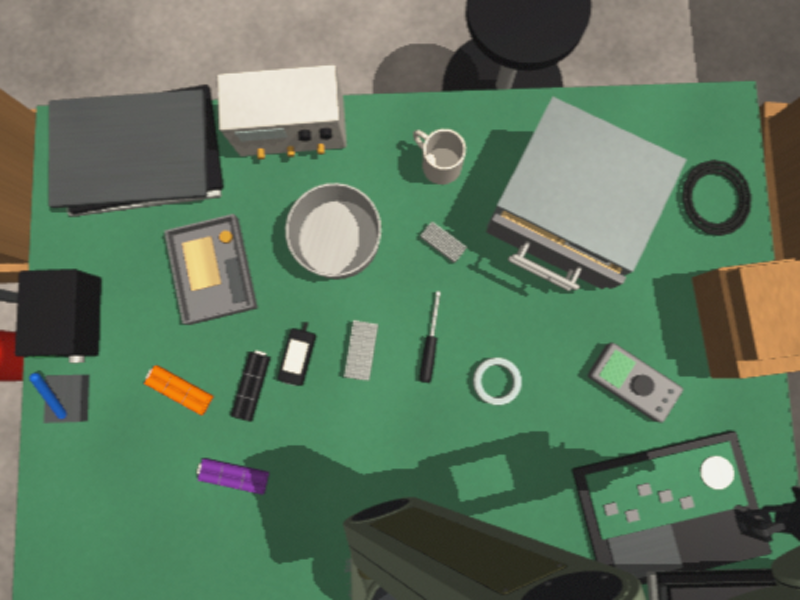

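View pics/scene0.png

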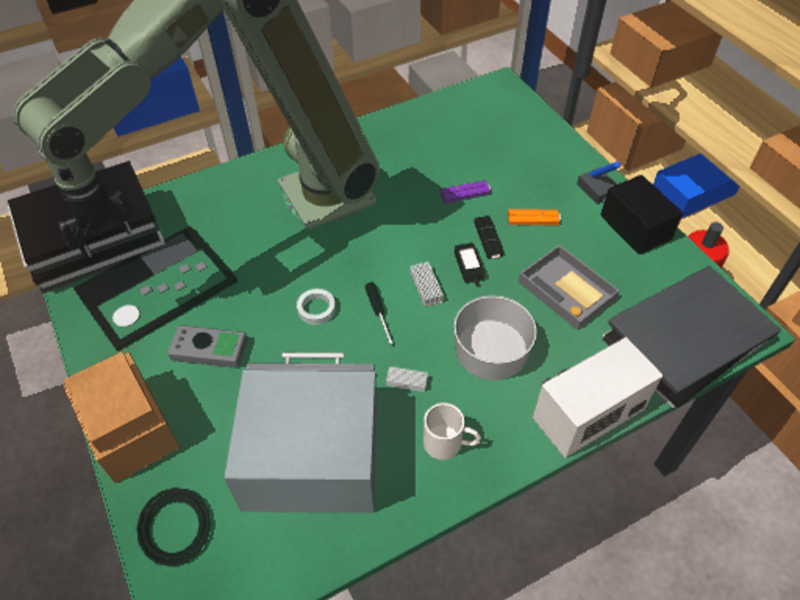

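Top view (512-scale pixels). Heat sinks: (230,222) is large and (284,157) is small, by the cabinet. Battery-like things: black (160,246), adapter with label (189,227), orange (115,250), purple (148,303). I choose the heat sink at (230,222) and the black bar at (160,246), and will check both in a close crop. Next I measure from both views.

```bash
cat >> h.py <<'E'
def sil_near(p,q,X):
    u=proj(p,X); L=[d for d in silhouettes(p,q) if np.linalg.norm(np.array(d["xy"])-u)<25]
    return L[0]["pixels"] if L else None
def lm_near(p,q,X,r=25):
    u=proj(p,X); L=[d for d in landmark_of(p,q) if np.linalg.norm(np.array(d["xy"])-u)<r]
    return np.array(L[0]["xy"]) if L else None
def rect(p,m,z):
    """min-area rectangle of a mask laid on plane z: centre, (long,short), yaw of the long side"""
    c=max(cv2.findContours(m.astype(np.uint8),cv2.RETR_EXTERNAL,cv2.CHAIN_APPROX_NONE)[0],key=cv2.contourArea)[:,0]
    P=np.array([onplane(p,u,z)[:2] for u in c]); (cx,w,a)=cv2.minAreaRect((P*1000).astype(np.float32))
    a=np.radians(a); 
    if w[0]<w[1]: w=w[::-1]; a+=np.pi/2
    return np.array(cx)/1000,np.array(w)/1000,(a+np.pi/2)%np.pi-np.pi/2
E
python3 - <<'E'
from h import *
np.set_printoptions(precision=3,suppress=True)
s=capture("scene");t=capture("top")
for q,X,h in (("heat_sink",(.42,.075,.0),.03),("heat_sink",(.621,-.094,0),.03),("battery",(.35,.297,0),.02)):
    o=[(p,lm_near(p,q,X)) for p in (s,t)]
    if all(u is not None for _,u in o): print(q,"tri",tri(o))
    for p in (s,t):
        m=sil_near(p,q,X)
        if m is not None: print(rect(p,m,h))
o=[(p,landmark_of(p,"cab_drawer0_handle")[0]["xy"]) for p in (s,t)]; print("handle",tri(o))
o=[(p,landmark_of(p,"cab")[0]["xy"]) for p in (s,t)]; print("cab",tri(o))
o=[(p,landmark_of(p,"tub")[0]["xy"]) for p in (s,t)]; print("tub",tri(o))
m=silhouettes(t,"cab"); print([(d["score"],rect(t,d["pixels"],.16)) for d in m])
for y in (1.17,-1.97): print(robot.solve_ik([.5,-.26,.3],[np.pi,0,y]))
print(robot.read_state()["orientation"],robot.read_state()["joint_pos"])
E
```

```text
heat_sink tri (array([0.423, 0.066, 0.001]), np.float64(0.0006615818742528624))
(array([0.425, 0.067]), array([0.129, 0.054]), np.float64(-0.20509269870809188))
(array([0.414, 0.075]), array([0.112, 0.049]), np.float64(-0.16518922451489004))
heat_sink tri (array([ 0.621, -0.094,  0.003]), np.float64(0.0002953296724219829))
(array([ 0.635, -0.099]), array([0.088, 0.052]), np.float64(0.8876520976638038))
(array([ 0.622, -0.091]), array([0.085, 0.04 ]), np.float64(0.8849725581330206))
battery tri (array([0.355, 0.281, 0.021]), np.float64(0.013621018681782192))
(array([0.358, 0.285]), array([0.143, 0.046]), np.float64(-0.28293609842278133))
(array([0.354, 0.289]), array([0.131, 0.043]), np.float64(-0.2795679985921584))
handle (array([ 0.54 , -0.262,  0.109]), np.float64(0.00041117924107482163))
cab (array([ 0.683, -0.347,  0.006]), np.float64(0.0069022705356276345))
tub (array([0.636, 0.109, 0.014]), np.float64(0.0014704665642422258))
[(0.83, (array([ 0.658, -0.33 ]), array([0.306, 0.263]), np.float64(-0.5042371284202325))), (0.27, (array([ 0.562, -0.273]), array([0.249, 0.071]), np.float64(1.0808072433646432)))]
[-0.5    0.267  1.468  0.     1.407 -0.099]
None
[ 3.142 -0.     0.283] [-1.308  0.32   1.565  0.     1.257 -0.02 ]
```

```bash
python3 - <<'E'
from h import *
np.set_printoptions(precision=3,suppress=True)
robot.movep([.50,-.24,.30],[np.pi,0,1.07]); w1=capture("wrist")
robot.movel([.56,-.32,.30]); w2=capture("wrist")
for p in (w1,w2): print("cam",-p["R"].T@p["t"]); print([(d["xy"],d["score"]) for d in landmark_of(p,"cab_drawer0_handle")])
im=np.hstack([cv2.resize(p["pixels"],(400,300)) for p in (w1,w2)]); cv2.imwrite("pics/w1.png",im)
cv2.imwrite("pics/w1raw.png",w1["pixels"]);cv2.imwrite("pics/w2raw.png",w2["pixels"])
np.savez("w12.npz",**{f"{k}{i}":p[k] for i,p in enumerate((w1,w2)) for k in "KRt"})
print(tri([(p,landmark_of(p,"cab_drawer0_handle")[0]["xy"]) for p in (w1,w2)]),robot.read_state()["t"])
E
```

```text
cam [ 0.54  -0.166  0.443]
[([306.3, 171.1], 0.95), ([141.7, 38.6], 0.74)]
cam [ 0.6   -0.245  0.443]
[([211.5, 128.6], 0.67)]
(array([ 0.542, -0.264,  0.121]), np.float64(0.0004254112601103558)) 4.675
```

View pics/w1.png

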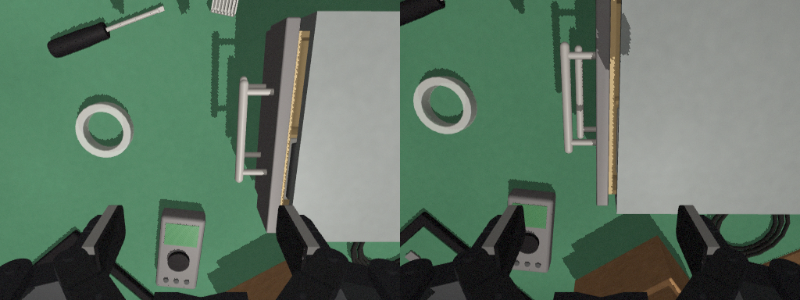

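Handle bar runs (243,78)–(240,182) in the left half and (565,45)–(569,152) in the right; the landmark sits at its middle at z = 0.121. I fix the yaw from these ends, then grip and pull.

```bash
python3 - <<'E'
from h import *
np.set_printoptions(precision=3,suppress=True)
D=np.load("w12.npz"); P=[{k:D[f"{k}{i}"] for k in "KRt"} for i in (0,1)]
E=[[(243,78),(240,182)],[(165,45),(169,152)]]
ys=[]
for p,e in zip(P,E):
    a,b=[onplane(p,np.array(u)*1.28,.122)[:2] for u in e]; d=a-b; print(a,b,np.linalg.norm(d)); ys.append(np.arctan2(d[1],d[0])-np.pi/2)
print("yaw",ys); c=np.mean(ys)
xc=np.array([np.cos(c),np.sin(c),0]); h=np.array([.542,-.264,.103])
hand.gripper_to(.026); o=[np.pi,0,c+np.pi/2]
robot.movep(h+[0,0,.09],o)
print("touch",robot.movel(h,max_speed=.1,force_limit=8), robot.read_state()["tool_pos"])
hand.gripper_to(0.0,squeeze=40); s=robot.read_state(); print(s["grip_width"],s["grasp_force"],s["contact_force"],s["t"])
print(robot.movel(h-xc*.18,max_speed=.1,force_limit=20)); s=robot.read_state(); print(s["tool_pos"],s["contact_force"],s["grip_width"],s["t"], (h-s["tool_pos"])@xc)
np.save("c.npy",c)
E
```

```text
[ 0.575 -0.206] [ 0.514 -0.323] 0.13242983464574135
[ 0.574 -0.211] [ 0.513 -0.321] 0.1261585577119177
yaw [np.float64(-0.4804069140350722), np.float64(-0.5037751016642469)]
touch True [ 0.542 -0.265  0.104]
0.009565452344029151 38.95517706871033 [1.105 0.033 5.579] 6.9917
True
[ 0.407 -0.19   0.103] [ 2.003 -2.176 -1.28 ] 0.009204985098162753 8.3833 0.1539457252466723
```

```bash
python3 - <<'E'
from h import *
np.set_printoptions(precision=3,suppress=True)
c=float(np.load("c.npy")); xc=np.array([np.cos(c),np.sin(c),0])
p0=np.array(robot.read_state()["tool_pos"])
print(robot.movel(p0-xc*.02,max_speed=.04,force_limit=25)); s=robot.read_state(); p=np.array(s["tool_pos"]); print((p0-p)@xc,s["contact_force"],s["grip_width"])
robot.dwell(.25); hand.gripper_to(.026)
robot.movel(p+[0,0,.1],max_speed=.25)
hand.gripper_to(.085)
robot.movep([.37,-.10,.36],[np.pi,0,c+np.pi/2]); w=capture("wrist"); t=capture("top"); s=capture("scene")
u=[(q,landmark_of(q,"left_bay")) for q in (w,t,s)]; print([[(d["xy"],d["score"]) for d in l] for _,l in u])
o=[(q,l[0]["xy"]) for q,l in u if l]; print(tri(o) if len(o)>1 else 0)
v=[(q,landmark_of(q,"cab_drawer0_handle")) for q in (w,t,s)]; print([(tri([(q,l[0]["xy"]) for q,l in v if l]))])
print(robot.read_state()["t"])
f=np.array(p); f[2]=.09  # handle centre at stop; bay centre: +35+8+80 in x approx
print("handle now",f)
cv2.imwrite("pics/w3.png",np.hstack([cv2.resize(w["pixels"],(400,300)),t["pixels"][50:350,110:510]]))
np.savez("w3.npz",K=w["K"],R=w["R"],t=w["t"])
E
```

```text
True
-0.00024689208872669604 [ 1.978 -1.069 -0.327] 0.009293683615189865
[[([429.5, 158.6], 0.68)], [([328.9, 174.5], 0.75)], [([217.9, 228.0], 0.57), ([132.6, 224.6], 0.27)]]
(array([ 0.55 , -0.213,  0.088]), np.float64(0.008161471544708166))
[(array([ 0.409, -0.192,  0.121]), np.float64(0.0004298849751540887))]
11.6167
handle now [ 0.407 -0.19   0.09 ]
```

View pics/w3.png

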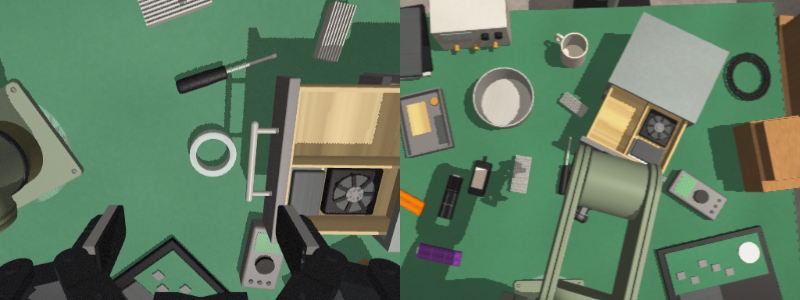

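Left half: the drawer is out and its bay spans about (296–395, 85–165). The scene and wrist agree that it is at its stop. I take a closer look at the bay from above, then the heat sink and battery for their poses.

```bash
python3 - <<'E'
from h import *
np.set_printoptions(precision=4,suppress=True)
c=float(np.load("c.npy"))
robot.movep([.50,-.28,.31],[np.pi,0,c+np.pi/2]); w=capture("wrist")
cv2.imwrite("pics/w4.png",w["pixels"]); np.savez("w4.npz",K=w["K"],R=w["R"],t=w["t"])
print([(d["xy"],d["score"]) for d in landmark_of(w,"left_bay")])
L=landmark_of(w,"left_bay")
if L: print("bay",onplane(w,L[0]["xy"],.09))
robot.movep([.38,.05,.26],[np.pi,0,-.18]); a=capture("wrist"); print("cam",-a["R"].T@a["t"])
robot.movel([.33,.23,.26],max_speed=.3); b=capture("wrist")
for q,X,z in (("heat_sink",(.42,.07,.015),.03),("battery",(.354,.288,.01),.019)):
    o=[(p,lm_near(p,q,X,40)) for p in (a,b)]; print(q,[u for _,u in o])
    o=[x for x in o if x[1] is not None]
    if len(o)>1: print(tri(o))
    for p in (a,b):
        m=sil_near(p,q,X)
        if m is not None: print(m.sum(),rect(p,m,z))
cv2.imwrite("pics/w5.png",np.hstack([cv2.resize(p["pixels"],(400,300)) for p in (a,b)]))
print(robot.read_state()["t"])
E
```

```text
[([268.7, 72.5], 0.76)]
bay [ 0.5532 -0.2048  0.09  ]
cam [0.463  0.0364 0.4035]
heat_sink [array([228.7, 126.4]), array([381.4,  49.8])]
(array([0.4174, 0.0777, 0.0028]), np.float64(0.00015753339061382905))
5542 (array([0.4113, 0.0815]), array([0.0982, 0.0548]), np.float64(-0.17976190884174947))
battery [array([ 72.3, 208.5]), array([202.2, 142.7])]
(array([0.3536, 0.2908, 0.0043]), np.float64(0.0008140110989265918))
4057 (array([0.3564, 0.2879]), array([0.1366, 0.048 ]), np.float64(-0.2895946669382514))
4391 (array([0.3562, 0.2917]), array([0.1329, 0.0455]), np.float64(-0.2893255545100999))
15.6
```

View pics/w4.png

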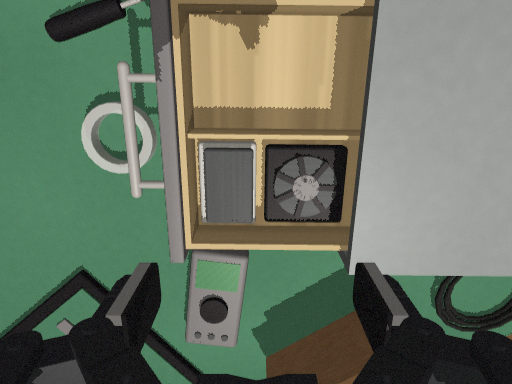

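View pics/w5.png

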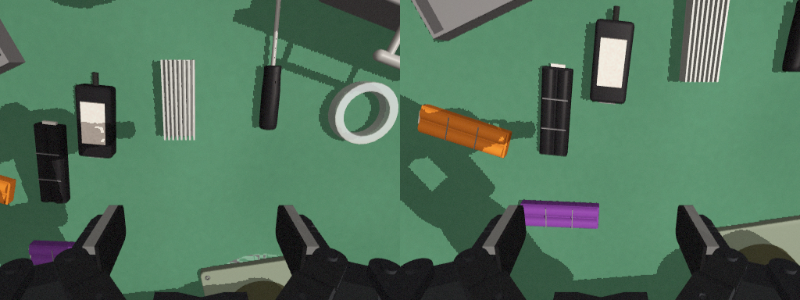

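Close views confirm the choices. Left half: the large finned heat sink is at (178,100), with the labelled adapter at (96,118). Right half: the plain black two-cell pack is at (556,110), with orange at (463,130) and purple at (560,214) rejected. In w4 the bay's left wall inner edge is at row ≈13 and its partition edge at row ≈131.

```bash
python3 - <<'E'
from h import *
np.set_printoptions(precision=4,suppress=True)
c=float(np.load("c.npy")); xc=np.array([np.cos(c),np.sin(c),0]); yc=np.array([-xc[1],xc[0],0])
D=np.load("w4.npz"); w={k:D[k] for k in "KRt"}
h=np.array([.408,-.191,.09])
l=(onplane(w,(268,13),.138)-h)@yc; r=(onplane(w,(268,131),.132)-h)@yc; f=(onplane(w,(178,70),.140)-h)@xc; b=(onplane(w,(369,70),.16)-h)@xc
print("y walls",l,r,"x",f,b, "net bay",(np.array([.5532,-.2048,.09])-h)@yc,(np.array([.5532,-.2048,.09])-h)@xc)
by=(l+r)/2; bx=(f+b)/2; bay=h+xc*bx+yc*by; print("bay",bay,bx,by); np.save("bay.npy",bay)
g=np.array([.416,.078,0]); o=[np.pi,0,-.175]
hand.gripper_to(.07); robot.movep(g+[0,0,.10],o)
print("touch",robot.movel(g+[0,0,.006],max_speed=.1,force_limit=8),robot.read_state()["tool_pos"])
hand.gripper_to(.03,squeeze=40); s=robot.read_state(); print(s["grip_width"],s["grasp_force"],s["tool_pos"])
robot.movel(g+[0,0,.25],max_speed=.25); s=robot.read_state(); print(s["grip_width"],s["grasp_force"],s["contact_force"],s["t"])
for y in (c,c+np.pi,c-np.pi): print(y,robot.solve_ik(bay+[0,0,.15],[np.pi,0,y]))
E
```

```text
y walls 0.101899429863175 0.004307599085505403 x 0.05465614453243028 0.21308881658840764 net bay 0.056440031782676064 0.1344916458831943
bay [ 0.5511 -0.2074  0.09  ] 0.13387248056041895 0.053103514474340203
touch False [0.4164 0.0782 0.0064]
0.04403649855059632 41.38741314411163 [0.4164 0.0778 0.0067]
0.044325039908382276 41.079599261283875 [-0.4853 -0.3442 -2.0584] 19.4
-0.49209100784965953 [-0.3796  0.3364  1.5174 -0.      1.2878  1.6833]
2.6495016457401337 [-0.3796  0.3364  1.5174  0.      1.2878 -1.4583]
-3.6336836614394525 [-0.3796  0.3364  1.5174  0.      1.2878 -1.4583]
```

```bash
python3 - <<'E'
from h import *
np.set_printoptions(precision=4,suppress=True)
c=float(np.load("c.npy")); xc=np.array([np.cos(c),np.sin(c),0]); yc=np.array([-xc[1],xc[0],0])
bay=np.load("bay.npy")+yc*.002; o=[np.pi,0,c]
robot.movep(bay+[0,0,.17],o)
print("touch",robot.movel(bay+[0,0,.002],max_speed=.1,force_limit=6)); s=robot.read_state(); print(s["tool_pos"],s["contact_force"])
if s["tool_pos"][2]<.106:
    hand.gripper_to(.056); s=robot.read_state(); print(s["contact_force"],s["grip_width"])
    robot.movel(bay+[0,0,.17],max_speed=.2)
    robot.movep([.42,-.20,.40],[np.pi,0,c]); 
    t=capture("top"); sc=capture("scene"); w=capture("wrist")
    o=[(p,L[0]["xy"]) for p in (t,sc,w) for L in [[d for d in landmark_of(p,"heat_sink") if np.linalg.norm(np.array(d["xy"])-proj(p,bay))<25]] if L]
    print(len(o)); 
    if len(o)>1: x,e=tri(o); print(x,e,(x-bay)@xc,(x-bay)@yc)
    o=[(p,L[0]["xy"]) for p in (t,sc,w) for L in [landmark_of(p,"cab_drawer0_handle")] if L]; print(tri(o) if len(o)>1 else o)
    cv2.imwrite("pics/w6.png",np.hstack([cv2.resize(w["pixels"],(400,300)),t["pixels"][50:350,110:510]]))
print(robot.read_state()["t"])
E
```

```text
touch True
[ 0.5519 -0.2057  0.0967] [ 0.9073 -1.1827  3.8395]
[ 0.9546 -0.3265  0.3836] 0.056112608895404946
3
[ 0.555  -0.2054  0.1082] 0.005558210558260073 0.0024928495738198928 0.0016573335268146958
(array([ 0.4082, -0.1894,  0.1217]), np.float64(0.000905478465288695))
24.5917
```

View pics/w6.png

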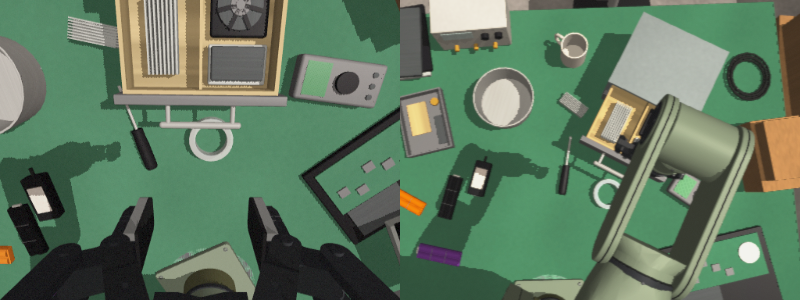

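The heat sink lies flat in the left bay (left half, at (160,35)) and the handle is unmoved. Next I measure the tub from above, then take the battery.

```bash
python3 - <<'E'
from h import *
np.set_printoptions(precision=4,suppress=True)
robot.movep([.54,.12,.36],[np.pi,0,-.285]); w=capture("wrist"); t=capture("top")
for p in (w,t):
    S=silhouettes(p,"tub")
    if S:
        m=S[0]["pixels"].astype(np.uint8); c=max(cv2.findContours(m,0,1)[0],key=cv2.contourArea)[:,0]
        P=np.array([onplane(p,u,.085)[:2] for u in c]); cc,r=cv2.minEnclosingCircle((P*1000).astype(np.float32)); print("rim",np.array(cc)/1000,r,S[0]["score"])
o=[(p,landmark_of(p,"tub")[0]["xy"]) for p in (w,t)]; print("tri",tri(o),[onplane(p,u,.0) for p,u in o])
g=np.array([.3545,.2895,0]); o=[np.pi,0,-.287]
hand.gripper_to(.062); robot.movep(g+[0,0,.10],o)
print("touch",robot.movel(g+[0,0,.001],max_speed=.1,force_limit=8),robot.read_state()["tool_pos"])
hand.gripper_to(.025,squeeze=45); s=robot.read_state(); print(s["grip_width"],s["grasp_force"],s["contact_force"])
robot.movel(g+[0,0,.15],max_speed=.15); robot.dwell(.1); s=robot.read_state(); print(s["grip_width"],s["grasp_force"],s["contact_force"],s["t"])
E
```

```text
rim [0.6433 0.1193] 90.81818389892578 0.87
rim [0.6404 0.1095] 90.58000946044922 0.81
tri (array([ 0.6449,  0.119 , -0.0181]), np.float64(0.0021338929879644543)) [array([0.6435, 0.1196, 0.    ]), array([0.6413, 0.1155, 0.    ])]
touch False [0.3549 0.2898 0.0014]
0.04089279302744449 46.42086446285248 [-0.3867 -0.0363  6.2094]
0.040910900193650894 45.831770449876785 [-0.574  -0.1669 -2.4528] 30.4833
```

```bash
python3 - <<'E'
from h import *
np.set_printoptions(precision=4,suppress=True)
T=np.array([.6425,.117,0]); o=[np.pi,0,-.287]
robot.movep(T+[0,0,.17],o); s=robot.read_state(); print(s["grip_width"],s["grasp_force"])
print("touch",robot.movel(T+[0,0,.004],max_speed=.08,force_limit=6)); s=robot.read_state(); print(s["tool_pos"],s["contact_force"])
if s["tool_pos"][2]<.02:
    hand.gripper_to(.06); robot.movel(T+[0,0,.2],max_speed=.2)
    robot.movep([.45,.05,.38],[np.pi,0,-.287]); robot.dwell(.3)
    w=capture("wrist"); t=capture("top"); sc=capture("scene")
    for q,X in (("battery",T),("tub",T),("heat_sink",np.load("bay.npy"))):
        obs=[(p,u) for p in (w,t,sc) for u in [lm_near(p,q,X,30)] if u is not None]; print(q,len(obs),tri(obs) if len(obs)>1 else 0)
    obs=[(p,L[0]["xy"]) for p in (t,sc,w) for L in [landmark_of(p,"cab_drawer0_handle")] if L]; print(tri(obs) if len(obs)>1 else obs)
    cv2.imwrite("pics/w7.png",np.hstack([cv2.resize(w["pixels"],(400,300)),sc["pixels"][80:380,100:500]]))
print(robot.read_state()["t"])
E
```

```text
0.041469865178599574 45.818283408880234
touch True
[0.6425 0.117  0.0061] [-0.4133  0.0159  5.5165]
battery 3 (array([0.6353, 0.1125, 0.0247]), np.float64(0.007905051112773454))
tub 2 (array([0.6363, 0.1167, 0.0088]), np.float64(0.0004627579685442783))
heat_sink 2 (array([ 0.5531, -0.2143,  0.0963]), np.float64(0.0012714253653488296))
(array([ 0.4128, -0.1843,  0.1344]), np.float64(0.00330082114942703))
37.25
```

View pics/w7.png

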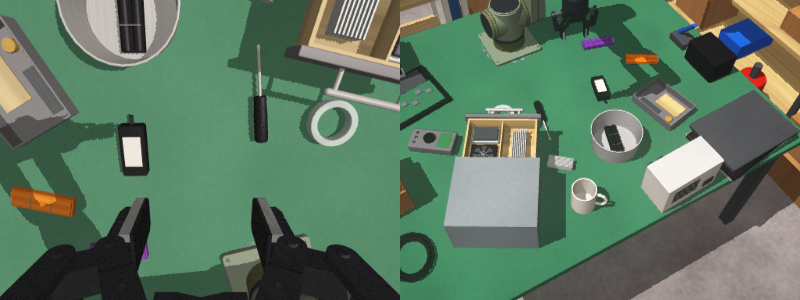

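The battery lies flat in the tub (right half, at (614,136)), the heat sink is in the left bay at (520,143), and the drawer is open. The bystanders are unmoved and the arm is clear, so I hand the job in.

```bash
python3 -c "
from h import *
print(robot.job_done())"
```

```text
the job is handed in; nothing more can be done
None
```

I handed the job in at about 37 s: the top drawer is out at its stop, the larger heat sink lies flat in its left half, and the black battery pack is flat in the tub. The last pictures show everything else where it stood, but the hand-in returned no verdict.

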